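# Flip open the card box at the radio desk

## Task

At the radio desk the white cup stands in front of the green card box. Without picking it up or tipping it, slide the cup sideways along the desk until it is no longer in front of either card box; then push the green box's lid up by its black front lip and flip it back past the balance point, so that it stays open by its own weight. Leave both boxes where they stand, keep the grey box shut and do not disturb the other things.

Things in the scene. Friction and masses are not known exactly. Their poses are not given: they have to be found in the camera images.
- green_box: Green metal card box, 100 mm deep (x) by 160 mm wide (y) by 75 mm high without its 6 mm lid, about 1.1 kg, walls 4 mm, loose on the desk. Origin: centre of its underside; z up, -x is its front (the side with the black lip, towards the robot), the hinge is along its +x rim. It stands either left or right of the grey box.
- green_lid (a joint): Lid of the green box, rad: 0 shut, 1.57 upright (balance point), 2.0 fully back against its stop. Free hinge, lid 0.14 kg: it falls shut below about 1.55 and falls back to the stop above about 1.6.
- green_lid_hinge (a point): Middle of the green lid's hinge line (along the box's y), 75 mm above the desk, 50 mm behind the box's centre; the shut lid's underside lies at this height.
- green_lid_lip (a point): Middle of the lower front edge of the black lip of the green lid: 120 mm from the hinge. The lip is 50 mm wide, 6 mm thick, and stands 20 mm out in front of the box, so its lower face can be pushed up from below; it moves with the lid.
- cup: White cup without a handle, with a blue band, 74 mm across at the foot, 72 mm at the rim, 68 mm high, 0.2 to 0.4 kg. Origin: centre of its underside, z up. It starts upright in front of the green box, its centre about 120 mm ahead of the box's centre and up to 25 mm to either side. The desk is clear for sliding it to the side away from the grey box.
- grey_box: Grey metal card box, 100 mm deep (x) by 160 mm wide (y) by 75 mm high without its 6 mm lid, about 1.1 kg, walls 4 mm, loose on the desk. Origin: centre of its underside; z up, -x is its front (the side with the black lip, towards the robot), the hinge is along its +x rim. A bystander of the same make; stays shut.
- grey_lid (a joint): Lid of the grey box, rad: 0 shut.
- mouse: Black computer mouse, round, 64 mm across and 36 mm high. Bystander. Origin: centre of its underside.
- mic: Black hand microphone lying flat, 50 x 75 x 28 mm. Bystander, behind the boxes. Origin: centre of its underside.
- key: Brass signalling key on a dark base, 85 x 60 mm, 39 mm high. Bystander. Origin: centre of its underside.
- screwdriver: Screwdriver with a red handle lying on the desk, 180 mm long. Bystander. Origin: underside, mid length.
- jar: Amber glass jar, 60 mm across, 75 mm high. Bystander. Origin: centre of its underside.
There are look-alikes about, which are no part of the job. Leave any purple or turquoise look-alike of the cup alone.

How it is judged:
On the way, in this order (a step that is already met when the one before it is completed fails the run):
1. the cup stands clear of both box fronts, before the green lid is opened ((y of cup in the frame of green_box above 0.108 m or y of cup in the frame of green_box below -0.108 m) and (y of cup in the frame of grey_box above 0.108 m or y of cup in the frame of grey_box below -0.108 m) and value of joint green_lid below 0.5 rad), for 0.2 s.
2. the green lid is past its balance point (value of joint green_lid above 1.65 rad), for 0.2 s.
At the end, for the whole second after the job is handed in: The green lid lies back on its stop (over 1.8 rad), at rest; the cup stands upright on the desk, its centre at least 108 mm to one side of the centre line of each box; the green box has moved less than 30 mm and the grey one less than 20 mm, the grey lid is shut (value of joint green_lid above 1.8 rad and velocity of joint green_lid below 0.2 rad/s and (y of cup in the frame of green_box above 0.108 m or y of cup in the frame of green_box below -0.108 m) and (y of cup in the frame of grey_box above 0.108 m or y of cup in the frame of grey_box below -0.108 m) and angle between cup's own z axis and vertical below 0.1 rad and height (world z) of cup below 0.01 m and linear speed of cup below 0.02 m/s and value of joint grey_lid below 0.1 rad and distance of green_box from where it was at the start of the episode below 0.03 m and distance of grey_box from where it was at the start of the episode below 0.02 m and angle between green_box's own z axis and vertical below 0.05 rad); the robot touches nothing.
It fails at once if the cup is lifted off the desk or tipped (height (world z) of cup above 0.012 m or angle between cup's own z axis and vertical above 0.35 rad).
It fails at once if a card box is lifted, tipped or pushed away (height (world z) of any of green_box, grey_box above 0.012 m or angle between any of green_box, grey_box's own z axis and vertical above 0.2 rad or distance of green_box from where it was at the start of the episode above 0.04 m or distance of grey_box from where it was at the start of the episode above 0.03 m).
It fails at once if the grey box is opened (value of joint grey_lid above 0.3 rad).
It fails at once if a bystander is disturbed (distance of any of mouse, mic, key, screwdriver, jar from where it was at the start of the episode above 0.025 m).
It also fails if it takes over 61 s, if anything falls off the work surface, if the arm or the gripper's body presses on something with over 40 N, if the wrist force passes 120 N, or if a joint passes its speed limit or range.

## Robot

A 6-joint arm with a two-finger parallel gripper is mounted at the origin on the work surface. World frame = base frame: x ahead of the robot, y to its left, z up, the work surface at z = 0. Lengths are in m, angles in rad, forces in N, time in s.
With the tool pointing down it reaches from about 0.25 to 0.725 m from the base axis. Payload 9.7 kg.
Tool frame: the origin (TCP) lies midway between the tips of the shut fingers; the grasp point (between the pads) lies 19 mm behind it; x points along the fingers, y is the direction in which the jaws open and shut, and the axes are right-handed (so a half turn about x gives the same grasp; the last joint's range is limited). The gripper opens to 85 mm and grips with 20 to 120 N. Pads are 22 mm wide; open, the fingers measure 114 mm over their backs; the gripper's body (76 mm by 85 mm) begins 54 mm behind the grasp point. The pads swing forward as they close: fully open they stand 13 mm farther back than shut.
Start: joints at [-1.176, 0.087, 0.176, 1.66, 0, 1.571], TCP at [0.212, -0.508, 0.231] pointing down, gripper open.
Joint ranges: [-3.13, 3.13], [-0.85, 1.81], [-1.15, 1.24], [-2.2, 2.28], [-1.44, 1.52], [-3.14, 3.14]. Speed limits (rad/s): [2.22, 2.22, 2.57, 3.14, 3.14, 3.14].

## Interface

Orientations are given as a unit quaternion [x, y, z, w].
In Python, from rig import arm gives the robot as it stands.
- The arm moves only by the tool play_rows, never from a script. Its argument "targets" is a list of rows, each an object with "fingers": the finger opening in m, from 0 to 0.0854; "translation": the shift along the world's x, y, z in m, a list of three; "turn": the turn, a rotation vector about the world's x, y, z in rad, a list of three. A call has 1 to 5 rows; each row is the pose to reach, as a shift and turn from the pose commanded when the call began; what a row does not reach only later rows make up. A row lasts 1/12 s, in which the tool goes at most 41.7 mm and 7.16 degrees, less where a joint would pass 70% of its speed; a pose out of reach is approached as far as the arm can. A call with a gripper value outside its range is refused whole. The fingers move at their own pace and stop on an object; the grip force is fixed at half the most. Time passes only in rows, so rows that repeat a pose let the fingers close. It gives the time, the measured TCP pose, the force and the opening at its end, in the units of the state.
- arm.get_state(): the state, without advancing time (a new reading comes with each control period).
- arm.capture(name): name is "side" or "top" or "wrist"; returns (picture, depth): 400x640x3 uint8, red, green, blue; 400x640 float32, m along the optical axis (not along the pixel's ray), 0 where there is no reading.
- arm.calibration(name): a dict with "vfov" (degrees; the focal length in pixels is half the picture's height over the tangent of half this angle, whatever the lens; pixels are square), "cx", "cy" (the principal point, pixels), "R" (3x3) and "t" (3): a world point X has camera coordinates R X + t; the wrist camera has in their place "tool_from_camera" (4x4, takes a point from camera to tool coordinates, whose origin is the TCP and whose axes are the tool frame's). Camera axes: x right, y down, z forward; pixel columns grow to the right and rows downward; lengths in m; the calibration is good to about 2 mm. The wrist camera is an equidistant fisheye: a pixel r from the principal point sees the ray r / f radians off the axis. A picture is of the moment at which its call begins: read the wrist's pose just before it. calibration takes no time and is no camera call.
- arm.sign_off(): hands the job in, once; it reports no verdict.
Trained networks look in the newest picture that a camera, given by its name, has taken for a name from the list of things; names that differ only in an ending like _2 or _b are one class to them, and where a whole thing is asked for, a point or a joint stands for the part that bears it (a point fixed in the world has none). Each returns a list of dicts, best first, with "score" (0 to 1); they miss things now and then, are a little off and sometimes report something else, mostly with a low value. They report only what shows in the picture. A call takes as long as a camera call. They do not tell look-alikes from the thing itself.
- arm.outline_of(label, camera): "region" (400x640 bool, what is visible of it) and "box" ([left, top, right, bottom] in pixels, round what is visible of it).
The state is a dict: "clock": time; "joint_pos": joint angles; "dq": joint speeds; "effort": joint torques, N m; "position": TCP position; "tcp_rot": TCP orientation; "contact_force": force on the tool from outside, world axes, zero at the start; "wrist_torque": the same for the moment, N m; "grip_width": finger opening in m.
Only numpy, scipy, OpenCV 4.12 (cv2) and the standard library are available. Lean on these libraries where they do the work, as an engineer would, in place of code of your own. Each camera call takes 0.05 s, during which the arm holds its last target.

## Working session

There is one attempt and no reset: what is moved stays moved. The work goes in short steps, Python scripts to look and compute and a tool call to move; the robot and the scene stay as the last step left them, time stands still between calls to the robot, and variables do not carry over. Pictures are saved under pics/ and viewed, and the job is handed in when it is done.

Besides the shell and the picture viewer there is one more tool, called after "Emit:" as name(argument=value, ...), one argument or row to a line, values as JSON. play_rows: Moves the arm, as the interface text tells. Its arguments: {"type":"object","properties":{"targets":{"type":"array"}},"required":["targets"]}

```bash
ls; mkdir -p pics; cat > h.py <<'E'
import numpy as np, cv2
from rig import arm
from scipy.spatial.transform import Rotation as Ro
def cap(n,fn):
    im,d=arm.capture(n); cv2.imwrite('pics/'+fn,cv2.cvtColor(im,cv2.COLOR_RGB2BGR)); return im,d
def world(n,d,mask=None):
    c=arm.calibration(n); f=200/np.tan(np.radians(c['vfov']/2))
    v,u=np.mgrid[0:400,0:640]
    P=np.stack([(u-c['cx'])/f*d,(v-c['cy'])/f*d,d],-1)
    W=(P-np.array(c['t']))@np.array(c['R'])
    ok=d>0
    if mask is not None: ok&=mask
    return W,ok
E
python3 - <<'E'
from h import *
s=arm.get_state(); print(s)
for n in ['top','side']:
    im,d=cap(n,n+'0.png'); np.save(n+'0.npy',d)
    W,ok=world(n,d)
    for l in ['green_box','cup','grey_box','mouse','mic','key','screwdriver','jar','green_lid_lip']:
        for r in arm.outline_of(l,n)[:3]:
            m=r['region']&ok; p=W[m]
            if len(p): print(n,l,round(r['score'],2),np.round(r['box']),np.round(np.median(p,0),3),np.round(np.percentile(p,[2],axis=0),3),np.round(np.percentile(p,[98],axis=0),3))
E
```

```text
pics
{'clock': 0.0, 'joint_pos': array([-1.17600753e+00,  8.74533181e-02,  1.75112580e-01,  1.65981218e+00,
        3.03266962e-05,  1.57082523e+00]), 'dq': array([ 8.21261165e-04,  4.54520409e-05,  4.38415790e-04, -1.08056462e-03,
        1.57345019e-03, -3.28374435e-04]), 'effort': array([-1.60878277e-03, -5.20393753e+01,  4.64799035e+01,  1.66053465e-02,
       -1.03132572e-04, -2.04323726e-05]), 'position': array([ 0.21145199, -0.50746563,  0.23057573]), 'tcp_rot': array([-0.6932937 , -0.1391366 ,  0.69346081, -0.13819177]), 'contact_force': array([-0.56730598,  0.14875264, -1.54441694]), 'wrist_torque': array([-0.00605825, -0.02451899, -0.00742532]), 'grip_width': 0.08527496756755065}
top green_box 0.98 [241. 152. 311. 203.] [0.61  0.112 0.082] [[0.552 0.034 0.004]] [[0.673 0.192 0.087]]
top cup 0.77 [255. 210. 282. 236.] [0.495 0.132 0.027] [[0.459 0.097 0.02 ]] [[0.527 0.164 0.072]]
top cup 0.75 [214. 251. 246. 279.] [0.37  0.237 0.027] [[0.338 0.199 0.018]] [[0.403 0.267 0.071]]
top cup 0.7 [301. 237. 328. 264.] [0.416 0.008 0.026] [[ 0.382 -0.024  0.02 ]] [[0.448 0.041 0.072
[... 1842 characters left out ...]
5. 260. 155.] [0.311 0.441 0.025] [[0.285 0.424 0.006]] [[0.34  0.469 0.04 ]]
side mic 0.7 [313. 141. 327. 152.] [0.596 0.426 0.022] [[0.562 0.404 0.006]] [[0.633 0.454 0.031]]
side mic 0.5 [383. 204. 402. 223.] [ 0.785 -0.043  0.028] [[ 0.763 -0.068  0.007]] [[0.812 0.004 0.034]]
side key 0.61 [373. 285. 407. 308.] [ 0.685 -0.38   0.015] [[ 0.637 -0.404  0.008]] [[ 0.729 -0.346  0.042]]
side jar 0.65 [312. 140. 326. 151.] [0.596 0.425 0.022] [[0.562 0.404 0.008]] [[0.633 0.454 0.031]]
side jar 0.57 [329. 138. 345. 163.] [0.66  0.334 0.051] [[0.635 0.321 0.004]] [[0.687 0.376 0.08 ]]
side green_lid_lip 0.58 [319. 167. 352. 190.] [0.615 0.108 0.083] [[0.559 0.034 0.077]] [[0.672 0.189 0.088]]
```

```bash
python3 - <<'E'
import cv2
a=cv2.imread('pics/top0.png')[100:320,120:480]; cv2.imwrite('pics/top0c.png',cv2.resize(a,None,fx=2.2,fy=2.2,interpolation=cv2.INTER_CUBIC))
a=cv2.imread('pics/side0.png')[120:320,220:460]; cv2.imwrite('pics/side0c.png',cv2.resize(a,None,fx=3,fy=3,interpolation=cv2.INTER_CUBIC))
E
python3 - <<'E'
import sys; sys.path.insert(0,'.')
from h import *
# box yaw from top faces
d=np.load('top0.npy'); W,ok=world('top',d)
for n,(y0,y1) in {'green':(0.0,0.23),'grey':(-.25,-.02)}.items():
    m=ok&(W[...,2]>.076)&(W[...,2]<.095)&(W[...,0]>.53)&(W[...,0]<.7)&(W[...,1]>y0)&(W[...,1]<y1)
    p=W[m]; r=cv2.minAreaRect(p[:,:2].astype(np.float32)*1000); print(n,r,p[:,2].mean())
    # far edge & side edges
    b=W[m][:,:2]
for n in ['cup']:
    pass
E
```

```text
green ((608.6270751953125, 115.32037353515625), (160.5504913330078, 125.05394744873047), 77.87467956542969) 0.08247477931787695
grey ((614.1315307617188, -130.91912841796875), (160.59475708007812, 125.78559875488281), 82.08012390136719) 0.08271804544134279
```

View pics/top0c.png

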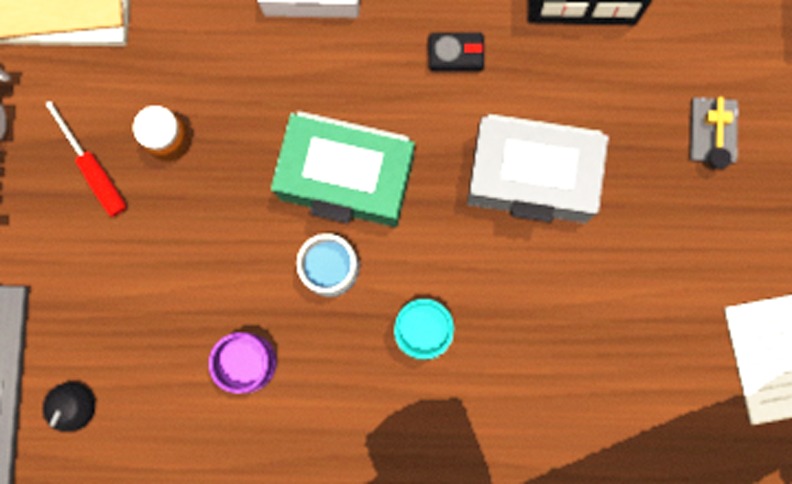

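View pics/side0c.png

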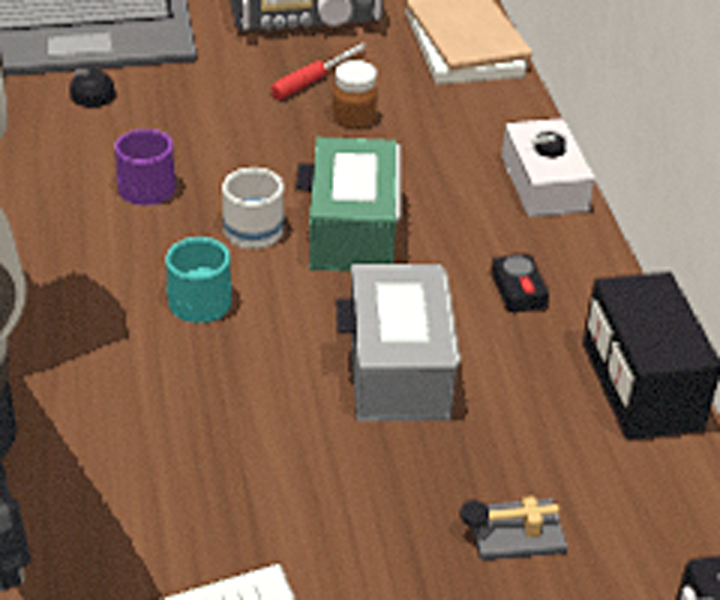

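The white cup is at about (327,264) in the top crop, in front of the green box and its lip at (331,212). The box is yawed about -12°. The purple (242,362) and turquoise (423,327) look-alikes stand nearer the robot, and the side view agrees. Next I'll refine the cup centre and work out the tool orientation.

```bash
python3 - <<'E'
from h import *
from scipy.optimize import least_squares
def fit(p):
    f=lambda q:np.hypot(p[:,0]-q[0],p[:,1]-q[1])-q[2]
    return least_squares(f,[*p[:,:2].mean(0),.035],loss='soft_l1',f_scale=.001).x
for n in ['top','side']:
    W,ok=world(n,np.load(n+'0.npy'))
    for nm,c in dict(white=(.495,.132),purple=(.37,.237),teal=(.416,.008)).items():
        r=np.hypot(W[...,0]-c[0],W[...,1]-c[1])
        m=ok&(r<.05)&(W[...,2]>.06)&(W[...,2]<.08); p=W[m]
        b=cv2.minEnclosingCircle(p[:,:2].astype(np.float32)*1000)
        print(n,nm,len(p),fit(p).round(4),'encl',np.round(b[0],1),round(b[1],1))
    # outer wall 
        m=ok&(r<.055)&(r>.03)&(W[...,2]>.012)&(W[...,2]<.055); 
        if n=='side': print('  wall',m.sum(),fit(W[m]).round(4))
s=arm.get_state(); print(Ro.from_quat(s['tcp_rot']).as_matrix().round(3))
E
```

```text
top white 133 [0.4942 0.1313 0.0339] encl [494.2 132.1] 36.2
top purple 150 [0.3705 0.234  0.0338] encl [370.5 234.7] 36.2
top teal 123 [0.4157 0.0087 0.0338] encl [415.8   8.7] 35.8
side white 107 [0.4953 0.1307 0.0337] encl [494.7 133.3] 41.6
  wall 264 [0.4955 0.1316 0.0351]
side purple 97 [0.371  0.233  0.0338] encl [373.8 233.5] 40.9
  wall 244 [0.3713 0.2348 0.0356]
side teal 119 [0.4168 0.0075 0.0338] encl [419.2   8.9] 40.9
  wall 306 [0.4165 0.0074 0.0346]
[[-0.     0.385 -0.923]
 [-0.    -0.923 -0.385]
 [-1.     0.     0.   ]]
```

Emit:
play_rows(
  targets=[
    {"fingers": 0.0854,"translation": [0.016,0.036,0],"turn": [0,0,0]},
    {"fingers": 0.0854,"translation": [0.032,0.072,0],"turn": [0,0,0]},
    {"fingers": 0.0854,"translation": [0.048,0.108,0],"turn": [0,0,0]},
    {"fingers": 0.0854,"translation": [0.064,0.144,0],"turn": [0,0,0]},
    {"fingers": 0.0854,"translation": [0.08,0.18,0],"turn": [0,0,0]},
  ],
)

```text
clock: 1.42
position: [0.2917, -0.3261, 0.2313]
tcp_rot: [0.694, 0.138, -0.693, 0.139]
contact_force: [0.9, -0.4, 0.9]
grip_width: 0.0853
```

```bash
python3 -c "
from h import *
s=arm.get_state();print(s['clock'],s['joint_pos'].round(3),s['position'])"
```

```text
1.4167 [-0.841 -0.18  -0.081  1.67   0.     1.907] [ 0.29172092 -0.32608762  0.23128361]
```

Emit:
play_rows(
  targets=[
    {"fingers": 0.0854,"translation": [0.008,0.018,0],"turn": [0,0,0.12]},
    {"fingers": 0.0854,"translation": [0.016,0.036,0],"turn": [0,0,0.24]},
    {"fingers": 0.0854,"translation": [0.024,0.054,0],"turn": [0,0,0.36]},
    {"fingers": 0.0854,"translation": [0.032,0.072,0],"turn": [0,0,0.48]},
    {"fingers": 0.0854,"translation": [0.04,0.09,0],"turn": [0,0,0.6]},
  ],
)

```text
clock: 1.83
position: [0.3318, -0.2367, 0.2314]
tcp_rot: [0.62, 0.339, -0.62, 0.339]
contact_force: [-0.0, -0.3, 1.2]
grip_width: 0.0855
```

Emit:
play_rows(
  targets=[
    {"fingers": 0.0854,"translation": [0.008,0.018,0],"turn": [0,0,0.12]},
    {"fingers": 0.0854,"translation": [0.016,0.036,0],"turn": [0,0,0.24]},
    {"fingers": 0.0854,"translation": [0.024,0.054,0],"turn": [0,0,0.36]},
    {"fingers": 0.0854,"translation": [0.032,0.072,0],"turn": [0,0,0.48]},
    {"fingers": 0.0854,"translation": [0.04,0.09,0],"turn": [0,0,0.6]},
  ],
)

```text
clock: 2.25
position: [0.3718, -0.1468, 0.2314]
tcp_rot: [0.493, 0.507, -0.492, 0.508]
contact_force: [0.8, 0.6, -0.0]
grip_width: 0.0856
```

Emit:
play_rows(
  targets=[
    {"fingers": 0.0854,"translation": [0.008,0.018,0],"turn": [0,0,0.12]},
    {"fingers": 0.0854,"translation": [0.016,0.036,0],"turn": [0,0,0.24]},
    {"fingers": 0.0854,"translation": [0.024,0.054,0],"turn": [0,0,0.36]},
    {"fingers": 0.0854,"translation": [0.032,0.072,0],"turn": [0,0,0.48]},
    {"fingers": 0.0854,"translation": [0.04,0.09,0],"turn": [0,0,0.6]},
  ],
)

```text
clock: 2.67
position: [0.4118, -0.0567, 0.2314]
tcp_rot: [0.321, 0.63, -0.32, 0.63]
contact_force: [0.3, -0.4, 0.3]
grip_width: 0.0853
```

Emit:
play_rows(
  targets=[
    {"fingers": 0.0854,"translation": [0.008,0.018,0],"turn": [0,0,0.12]},
    {"fingers": 0.0854,"translation": [0.016,0.036,0],"turn": [0,0,0.24]},
    {"fingers": 0.0854,"translation": [0.024,0.054,0],"turn": [0,0,0.36]},
    {"fingers": 0.0854,"translation": [0.032,0.072,0],"turn": [0,0,0.48]},
    {"fingers": 0.0854,"translation": [0.04,0.09,0],"turn": [0,0,0.6]},
  ],
)

```text
clock: 3.08
position: [0.4518, 0.0333, 0.2314]
tcp_rot: [0.12, 0.697, -0.12, 0.697]
contact_force: [0.8, 0.0, 0.4]
grip_width: 0.0856
```

Emit:
play_rows(
  targets=[
    {"fingers": 0.0854,"translation": [0.01,0.02,0],"turn": [0,0,0.12]},
    {"fingers": 0.0854,"translation": [0.02,0.04,0],"turn": [0,0,0.24]},
    {"fingers": 0.0854,"translation": [0.03,0.06,0],"turn": [0,0,0.347]},
    {"fingers": 0.0854,"translation": [0.0435,0.0985,0],"turn": [0,0,0.347]},
    {"fingers": 0.0854,"translation": [0.0435,0.0985,0],"turn": [0,0,0.347]},
  ],
)

```text
clock: 3.5
position: [0.4963, 0.1352, 0.2302]
tcp_rot: [-0.001, 0.707, 0.002, 0.707]
contact_force: [0.4, -0.7, -0.8]
grip_width: 0.0856
```

```bash
python3 - <<'E'
from h import *
s=arm.get_state();print(s['clock'],s['joint_pos'].round(3),s['position'],Ro.from_quat(s['tcp_rot']).as_matrix().round(3))
cap('wrist','w1.png')
print(arm.calibration('wrist'))
E
```

```text
3.5 [2.650e-01 1.000e-03 8.500e-02 1.655e+00 1.000e-03 2.620e-01] [0.4963441  0.13520373 0.23023359] [[-0.    -0.004  1.   ]
 [ 0.001  1.     0.004]
 [-1.     0.001 -0.   ]]
{'vfov': 65.70646984690485, 'cx': 327.2091418620176, 'cy': 204.1314600575707, 'tool_from_camera': array([[-3.19405785e-04, -3.25228771e-01,  9.45635313e-01,
        -1.43436152e-01],
       [ 9.99999905e-01, -3.85901174e-04,  2.05046901e-04,
         5.27910262e-04],
       [ 2.98234626e-04,  9.45635288e-01,  3.25228863e-01,
        -8.48371173e-02],
       [ 0.00000000e+00,  0.00000000e+00,  0.00000000e+00,
         1.00000000e+00]])}
```

View pics/w1.png

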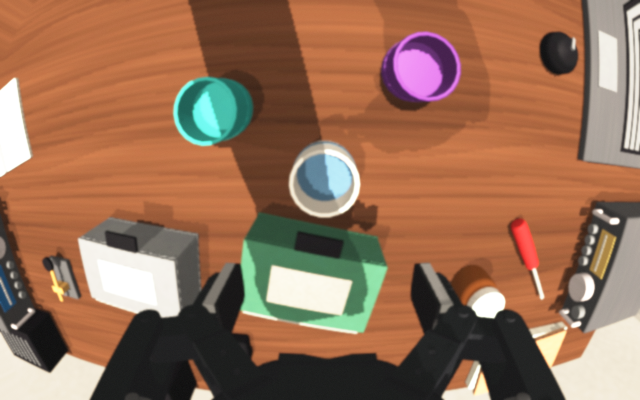

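The wrist view shows the white cup at (325,178) in front of the green box's lip at (318,243), with turquoise at (213,110) and purple at (420,67). I'll descend over the cup with the open jaws along y.

Emit:
play_rows(
  targets=[
    {"fingers": 0.0854,"translation": [0,0,-0.02],"turn": [0,0,0]},
    {"fingers": 0.0854,"translation": [0,0,-0.05],"turn": [0,0,0]},
    {"fingers": 0.0854,"translation": [0,0,-0.08],"turn": [0,0,0]},
    {"fingers": 0.0854,"translation": [0,0,-0.11],"turn": [0,0,0]},
    {"fingers": 0.0854,"translation": [0,0,-0.11],"turn": [0,0,0]},
  ],
)

```text
clock: 3.97
position: [0.4922, 0.1294, 0.1158]
tcp_rot: [-0.001, 0.71, -0.001, 0.704]
contact_force: [-0.9, 0.3, -1.1]
grip_width: 0.0857
```

```bash
python3 - <<'E'
from h import *
s=arm.get_state();print(s['clock'],s['position'],s['joint_pos'].round(3))
im,d=cap('wrist','w2.png')
im,d=cap('side','s2.png')
a=cv2.imread('pics/w2.png'); b=cv2.imread('pics/s2.png')[130:280,240:400]
cv2.imwrite('pics/s2c.png',cv2.resize(b,None,fx=4,fy=4,interpolation=cv2.INTER_CUBIC))
E
```

```text
3.9667 [0.49215442 0.12936607 0.11575667] [ 0.257 -0.016 -0.152  1.442 -0.     0.258]
```

View pics/w2.png

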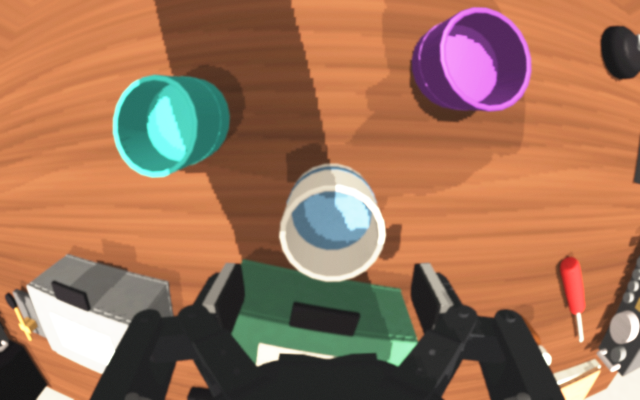

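View pics/s2c.png

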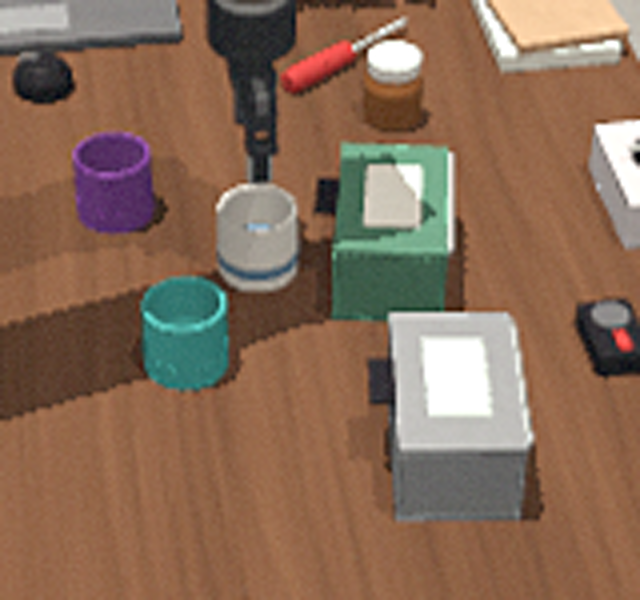

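```bash
cat >> h.py <<'E'
def wristworld():
    s=arm.get_state(); im,d=arm.capture('wrist'); s2=arm.get_state()
    c=arm.calibration('wrist'); f=200/np.tan(np.radians(c['vfov']/2))
    v,u=np.mgrid[0:400,0:640]; x=u-c['cx'];y=v-c['cy'];r=np.hypot(x,y)+1e-9; th=r/f
    k=np.tan(th)/r
    P=np.stack([x*k*d,y*k*d,d],-1)
    T=np.array(c['tool_from_camera']); P=P@T[:3,:3].T+T[:3,3]
    W=P@Ro.from_quat(s['tcp_rot']).as_matrix().T+s['position']
    return im,d,W,s,s2
def fit(p):
    from scipy.optimize import least_squares
    f=lambda q:np.hypot(p[:,0]-q[0],p[:,1]-q[1])-q[2]
    return least_squares(f,[*p[:,:2].mean(0),.035],loss='soft_l1',f_scale=.001).x
E
python3 - <<'E'
from h import *
im,d,W,s,s2=wristworld(); print(s['position'],s2['position'],s['clock'])
r=np.hypot(W[...,0]-.495,W[...,1]-.132)
m=(d>0)&(r<.05)&(W[...,2]>.06)&(W[...,2]<.08); p=W[m]
print(len(p),fit(p)); print(cv2.minEnclosingCircle(p[:,:2].astype(np.float32)*1000))
m=(d>0)&(W[...,2]>.076)&(W[...,2]<.095)&(W[...,0]>.53)&(W[...,0]<.7)&(W[...,1]>0)&(W[...,1]<.23); print(m.sum(),np.median(W[m],0))
# pad px
E
```

```text
[0.49442702 0.13014513 0.12158544] [0.49537855 0.1304828  0.12306194] 4.0667
2346 [0.49380853 0.13303048 0.0334797 ]
((494.8475036621094, 133.13485717773438), 36.410213470458984)
8061 [0.58081632 0.12031913 0.08223143]
```

Emit:
play_rows(
  targets=[
    {"fingers": 0.0854,"translation": [-0.001,0.002,-0.015],"turn": [0,0,0]},
    {"fingers": 0.0854,"translation": [-0.001,0.002,-0.03],"turn": [0,0,0]},
    {"fingers": 0.0854,"translation": [-0.001,0.002,-0.045],"turn": [0,0,0]},
    {"fingers": 0.0854,"translation": [-0.001,0.002,-0.055],"turn": [0,0,0]},
    {"fingers": 0.0854,"translation": [-0.001,0.002,-0.06],"turn": [0,0,0]},
  ],
)

```text
clock: 4.53
position: [0.4945, 0.1328, 0.0619]
tcp_rot: [0.0, 0.707, 0.0, 0.707]
contact_force: [0.6, -0.5, 0.4]
grip_width: 0.0853
```

Emit:
play_rows(
  targets=[
    {"fingers": 0.0854,"translation": [0,0,-0.01],"turn": [0,0,0]},
    {"fingers": 0.0854,"translation": [0,0,-0.02],"turn": [0,0,0]},
    {"fingers": 0.0854,"translation": [0,0,-0.03],"turn": [0,0,0]},
    {"fingers": 0.0854,"translation": [0,0,-0.04],"turn": [0,0,0]},
    {"fingers": 0.0854,"translation": [0,0,-0.045],"turn": [0,0,0]},
  ],
)

```text
clock: 4.95
position: [0.4935, 0.1326, 0.0146]
tcp_rot: [-0.0, 0.708, -0.0, 0.707]
contact_force: [-0.2, 0.1, 0.2]
grip_width: 0.0856
```

```bash
python3 - <<'E'
from h import *
s=arm.get_state();print(s['clock'],s['position'],s['contact_force'],s['grip_width'])
cap('wrist','w3.png');cap('side','s3.png')
b=cv2.imread('pics/s3.png')[130:280,240:400]
cv2.imwrite('pics/s3c.png',cv2.resize(b,None,fx=4,fy=4,interpolation=cv2.INTER_CUBIC))
E
```

```text
4.95 [0.49346816 0.13264634 0.01464419] [-0.22757966  0.12833821  0.22335988] 0.0855601281610444
```

View pics/s3c.png

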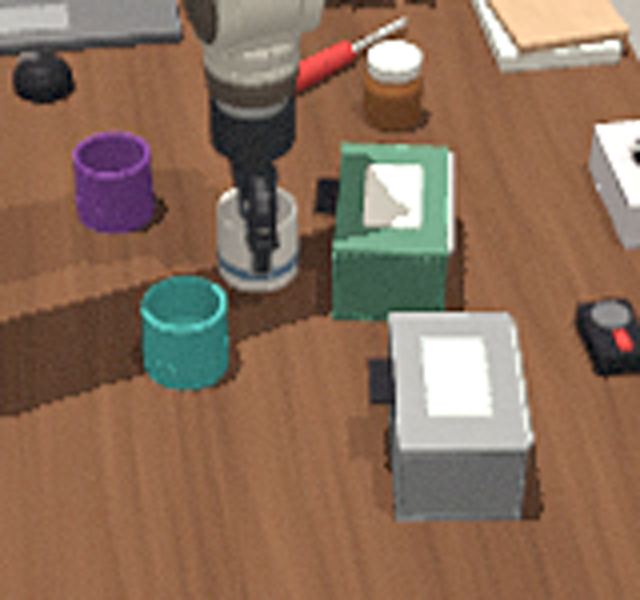

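View pics/w3.png

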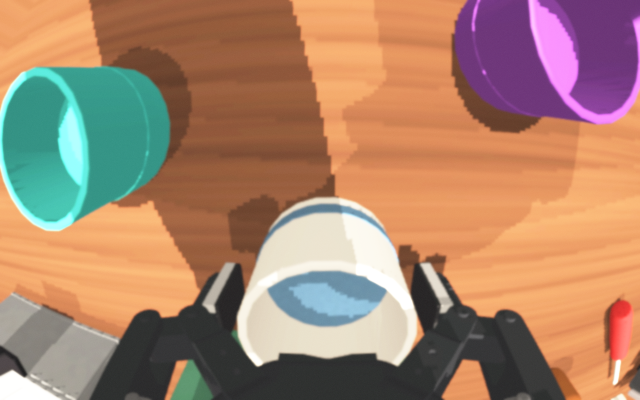

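The fingers straddle the cup symmetrically, with the cup at about (325,300) in the wrist view and the jaws either side. I'll narrow the cage and slide along +y.

Emit:
play_rows(
  targets=[
    {"fingers": 0.078,"translation": [0,0,0],"turn": [0,0,0]},
    {"fingers": 0.078,"translation": [0,0.002,0],"turn": [0,0,0]},
    {"fingers": 0.078,"translation": [0,0.005,0],"turn": [0,0,0]},
    {"fingers": 0.078,"translation": [0,0.01,0],"turn": [0,0,0]},
    {"fingers": 0.078,"translation": [0,0.015,0],"turn": [0,0,0]},
  ],
)

```text
clock: 5.47
position: [0.4943, 0.1482, 0.0167]
tcp_rot: [-0.0, 0.707, -0.0, 0.707]
contact_force: [-0.2, -1.6, 0.8]
grip_width: 0.0779
```

Emit:
play_rows(
  targets=[
    {"fingers": 0.078,"translation": [0,0.006,0],"turn": [0,0,0]},
    {"fingers": 0.078,"translation": [0,0.012,0],"turn": [0,0,0]},
    {"fingers": 0.078,"translation": [0,0.018,0],"turn": [0,0,0]},
    {"fingers": 0.078,"translation": [0,0.024,0],"turn": [0,0,0]},
    {"fingers": 0.078,"translation": [0,0.03,0],"turn": [0,0,0]},
  ],
)

```text
clock: 5.88
position: [0.494, 0.1785, 0.0163]
tcp_rot: [-0.0, 0.707, 0.0, 0.707]
contact_force: [0.3, -2.0, 2.0]
grip_width: 0.078
```

```bash
python3 - <<'E'
from h import *
im,d,W,s,s2=wristworld();print(s['clock'],s['position'],s['contact_force'],s['grip_width'])
cv2.imwrite('pics/w4.png',im[...,::-1])
E
```

```text
5.8833 [0.49402107 0.17853073 0.01629696] [ 0.33316214 -1.9542865   2.03327385] 0.07797976361096293
```

View pics/w4.png

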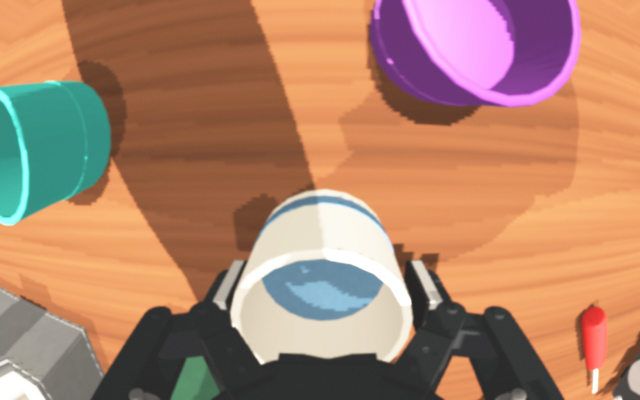

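The cup is following upright against the trailing finger (left pad at about (235,275)) without drifting. Continuing.

Emit:
play_rows(
  targets=[
    {"fingers": 0.078,"translation": [0,0.006,0],"turn": [0,0,0]},
    {"fingers": 0.078,"translation": [0,0.013,0],"turn": [0,0,0]},
    {"fingers": 0.078,"translation": [0,0.02,0],"turn": [0,0,0]},
    {"fingers": 0.078,"translation": [0,0.027,0],"turn": [0,0,0]},
    {"fingers": 0.078,"translation": [0,0.034,0],"turn": [0,0,0]},
  ],
)

```text
clock: 6.35
position: [0.494, 0.2126, 0.0162]
tcp_rot: [-0.0, 0.707, 0.0, 0.707]
contact_force: [0.1, -2.1, 0.3]
grip_width: 0.0778
```

Emit:
play_rows(
  targets=[
    {"fingers": 0.078,"translation": [0,0.007,0],"turn": [0,0,0]},
    {"fingers": 0.078,"translation": [0,0.014,0],"turn": [0,0,0]},
    {"fingers": 0.078,"translation": [0,0.021,0],"turn": [0,0,0]},
    {"fingers": 0.078,"translation": [0,0.028,0],"turn": [0,0,0]},
    {"fingers": 0.078,"translation": [0,0.035,0],"turn": [0,0,0]},
  ],
)

```text
clock: 6.77
position: [0.494, 0.2476, 0.0162]
tcp_rot: [-0.0, 0.707, 0.0, 0.707]
contact_force: [0.2, -0.3, -0.3]
grip_width: 0.078
```

Emit:
play_rows(
  targets=[
    {"fingers": 0.078,"translation": [0,0.007,0],"turn": [0,0,0]},
    {"fingers": 0.078,"translation": [0,0.014,0],"turn": [0,0,0]},
    {"fingers": 0.078,"translation": [0,0.021,0],"turn": [0,0,0]},
    {"fingers": 0.078,"translation": [0,0.028,0],"turn": [0,0,0]},
    {"fingers": 0.078,"translation": [0,0.034,0],"turn": [0,0,0]},
  ],
)

```text
clock: 7.18
position: [0.494, 0.2816, 0.0162]
tcp_rot: [-0.0, 0.707, 0.0, 0.707]
contact_force: [-0.1, -0.8, -0.7]
grip_width: 0.078
```

Emit:
play_rows(
  targets=[
    {"fingers": 0.078,"translation": [0,0.003,0],"turn": [0,0,0]},
    {"fingers": 0.078,"translation": [0,0.005,0],"turn": [0,0,0]},
    {"fingers": 0.0854,"translation": [0,0.003,0],"turn": [0,0,0]},
    {"fingers": 0.0854,"translation": [0,0.003,0],"turn": [0,0,0]},
    {"fingers": 0.0854,"translation": [0,0.003,0],"turn": [0,0,0]},
  ],
)

```text
clock: 7.6
position: [0.4941, 0.2836, 0.0164]
tcp_rot: [0.0, 0.707, -0.0, 0.707]
contact_force: [-0.6, 0.3, -0.2]
grip_width: 0.0853
```

```bash
python3 - <<'E'
from h import *
im,d,W,s,s2=wristworld();print(s['clock'],s['position'],s['contact_force'],s['grip_width'])
cv2.imwrite('pics/w5.png',im[...,::-1])
im,d=cap('top','t5.png'); W,ok=world('top',d)
r=np.hypot(W[...,0]-.495,W[...,1]-.285); m=ok&(r<.05)&(W[...,2]>.06)&(W[...,2]<.075); print(m.sum(), fit(W[m]))
b=cv2.imread('pics/t5.png')[100:320,120:480]
cv2.imwrite('pics/t5c.png',cv2.resize(b,None,fx=2.2,fy=2.2,interpolation=cv2.INTER_CUBIC))
E
```

```text
7.6 [0.4940998  0.28355513 0.01637964] [-0.56840262  0.29147989 -0.17784074] 0.08533055850927414
34 [0.48765765 0.28185453 0.03417273]
```

View pics/w5.png

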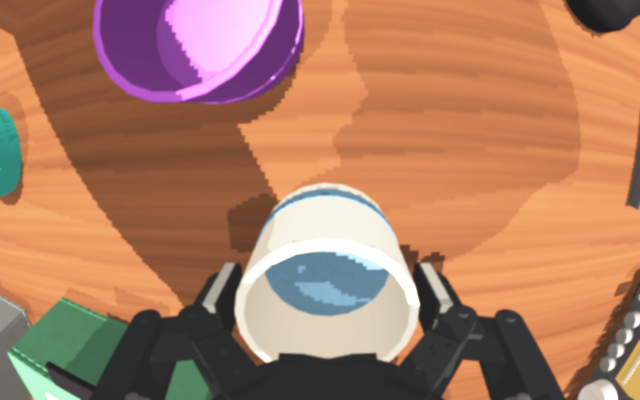

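View pics/t5c.png

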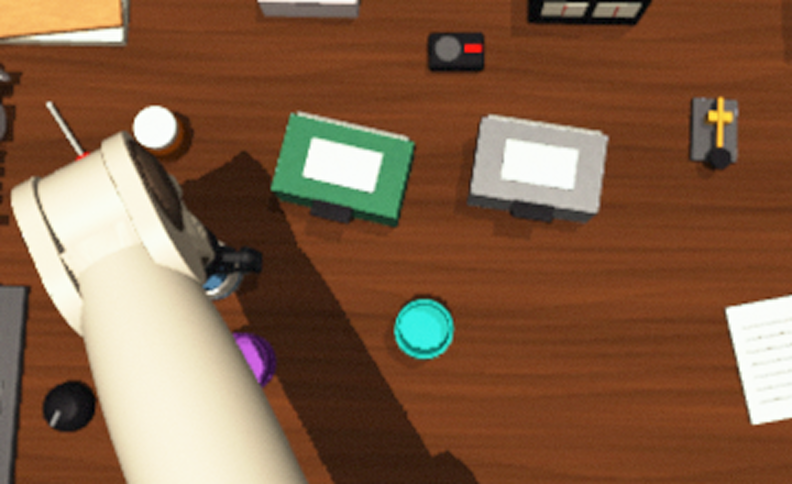

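The cup is upright and centred between the opened fingers at about (327,300), and the boxes haven't moved. Lifting straight up.

Emit:
play_rows(
  targets=[
    {"fingers": 0.0854,"translation": [0,0,0.008],"turn": [0,0,0]},
    {"fingers": 0.0854,"translation": [0,0,0.025],"turn": [0,0,0]},
    {"fingers": 0.0854,"translation": [0,0,0.05],"turn": [0,0,0]},
    {"fingers": 0.0854,"translation": [0,0,0.08],"turn": [0,0,0]},
    {"fingers": 0.0854,"translation": [0,0,0.115],"turn": [0,0,0]},
  ],
)

```text
clock: 8.12
position: [0.4933, 0.2833, 0.132]
tcp_rot: [-0.0, 0.708, -0.0, 0.707]
contact_force: [0.7, 1.0, -1.1]
grip_width: 0.0853
```

Emit:
play_rows(
  targets=[
    {"fingers": 0.05,"translation": [-0.01,-0.02,0.03],"turn": [0,0,-0.12]},
    {"fingers": 0.0,"translation": [-0.02,-0.04,0.06],"turn": [0,0,-0.24]},
    {"fingers": 0.0,"translation": [-0.03,-0.06,0.09],"turn": [0,0,-0.36]},
    {"fingers": 0.0,"translation": [-0.04,-0.08,0.12],"turn": [0,0,-0.48]},
    {"fingers": 0.0,"translation": [-0.05,-0.1,0.12],"turn": [0,0,-0.6]},
  ],
)

```text
clock: 8.53
position: [0.4445, 0.1833, 0.2579]
tcp_rot: [0.213, 0.673, -0.209, 0.677]
contact_force: [1.5, 0.8, 0.6]
grip_width: 0.0255
```

```bash
python3 - <<'E'
from h import *
s=arm.get_state();print(s['clock'],s['position'],s['joint_pos'].round(3))
for n in ['side','top']:
    im,d=cap(n,n+'6.png'); W,ok=world(n,d)
    r=np.hypot(W[...,0]-.495,W[...,1]-.283); m=ok&(r<.05)&(W[...,2]>.06)&(W[...,2]<.075); print(n,m.sum(), fit(W[m]))
    m=ok&(W[...,2]>.076)&(W[...,2]<.095)&(W[...,0]>.53)&(W[...,0]<.7)&(W[...,1]>0)&(W[...,1]<.22)
    print(cv2.minAreaRect(W[m][:,:2].astype(np.float32)*1000))
E
```

```text
8.5333 [0.44449262 0.18332978 0.25793442] [ 0.391 -0.075  0.065  1.703  0.     0.997]
side 98 [0.48838945 0.28148935 0.03413786]
((607.2366943359375, 112.34455871582031), (167.70396423339844, 122.06161499023438), 78.03253936767578)h.py:26: RuntimeWarning: Mean of empty slice.
  return least_squares(f,[*p[:,:2].mean(0),.035],loss='soft_l1',f_scale=.001).x
  ret = um.true_divide(
Traceback (most recent call last):
  File "h.py", line 26, in fit
    return least_squares(f,[*p[:,:2].mean(0),.035],loss='soft_l1',f_scale=.001).x
           ~~~~~~~~~~~~~^^^^^^^^^^^^^^^^^^^^^^^^^^^^^^^^^^^^^^^^^^^^^^^^^^^^^^^
ValueError: Initial guess is outside of provided bounds
```

The cup is now at about (0.488, 0.281), which is y' ≈ 0.137 m in the green box's frame. Next I'll turn back, pitch the closed fingers forward 45°, and come in under the lip.

Emit:
play_rows(
  targets=[
    {"fingers": 0.0,"translation": [0,-0.011,0],"turn": [0,0,0.12]},
    {"fingers": 0.0,"translation": [0,-0.022,0],"turn": [0,0,0.24]},
    {"fingers": 0.0,"translation": [0,-0.033,0],"turn": [0,0,0.36]},
    {"fingers": 0.0,"translation": [0,-0.044,0],"turn": [0,0,0.48]},
    {"fingers": 0.0,"translation": [0,-0.056,0],"turn": [0,0,0.6]},
  ],
)

```text
clock: 9.05
position: [0.4441, 0.1277, 0.2511]
tcp_rot: [-0.003, 0.707, 0.003, 0.707]
contact_force: [0.1, -0.3, 0.6]
grip_width: 0.0002
```

Emit:
play_rows(
  targets=[
    {"fingers": 0.0,"translation": [0,0,0],"turn": [0,-0.112,0]},
    {"fingers": 0.0,"translation": [0,0,0],"turn": [0,-0.224,0]},
    {"fingers": 0.0,"translation": [0,0,0],"turn": [0,-0.336,0]},
    {"fingers": 0.0,"translation": [0,0,0],"turn": [0,-0.448,0]},
    {"fingers": 0.0,"translation": [0,0,0],"turn": [0,-0.56,0]},
  ],
)

```text
clock: 9.47
position: [0.4443, 0.1281, 0.252]
tcp_rot: [-0.0, 0.482, 0.001, 0.876]
contact_force: [-0.0, 0.2, 0.3]
grip_width: -0.0001
```

Emit:
play_rows(
  targets=[
    {"fingers": 0.0,"translation": [0,0,0],"turn": [0,-0.112,0]},
    {"fingers": 0.0,"translation": [0,0,0],"turn": [0,-0.225,0]},
    {"fingers": 0.0,"translation": [0,0,0],"turn": [0,-0.225,0]},
    {"fingers": 0.0,"translation": [0,0,0],"turn": [0,-0.225,0]},
  ],
)

```text
clock: 9.8
position: [0.4498, 0.1331, 0.2507]
tcp_rot: [-0.003, 0.388, -0.001, 0.922]
contact_force: [-0.2, 0.0, 0.2]
grip_width: 0.0
```

```bash
python3 - <<'E'
from h import *
s=arm.get_state();print(s['clock'],s['position'],s['joint_pos'].round(3),s['contact_force'],s['grip_width'])
print(Ro.from_quat(s['tcp_rot']).as_matrix().round(3))
im,d,W,s,s2=wristworld(); cv2.imwrite('pics/w7.png',im[...,::-1])
cap('side','s7.png')
b=cv2.imread('pics/s7.png')[90:290,200:420]
cv2.imwrite('pics/s7c.png',cv2.resize(b,None,fx=3,fy=3,interpolation=cv2.INTER_CUBIC))
E
```

```text
9.8 [0.4498499  0.13309684 0.25071461] [ 0.492 -0.846 -0.672  1.035 -0.34   0.362] [-0.21974098  0.01207643  0.21030919] 7.403347694085551e-06
[[ 0.699  0.     0.715]
 [-0.004  1.     0.004]
 [-0.715 -0.006  0.699]]
```

View pics/w7.png

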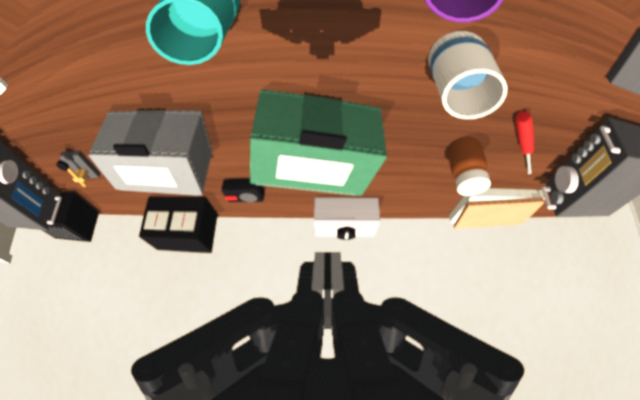

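View pics/s7c.png

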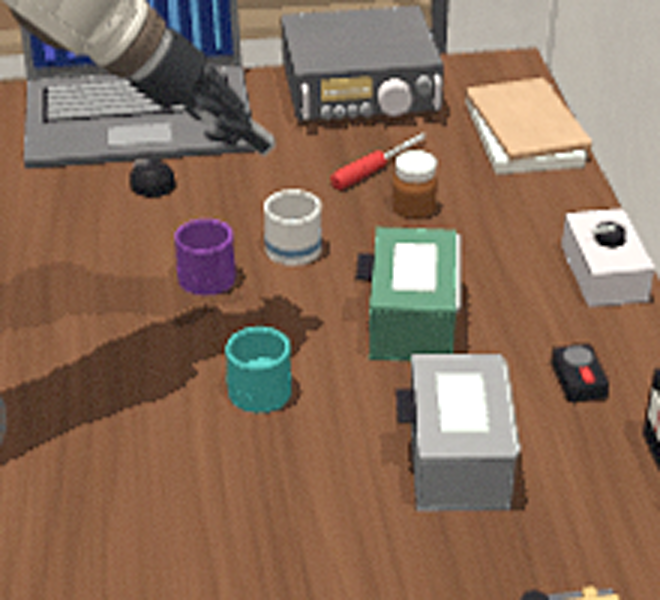

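The wrist view shows the closed fingers (about (327,280)) pitched forward, and the white cup at (468,80) clear of the green box (318,145). Joint 2 is close to its limit here, so I'll go forward and down.

Emit:
play_rows(
  targets=[
    {"fingers": 0.0,"translation": [0.02,0,0],"turn": [0,0,0]},
    {"fingers": 0.0,"translation": [0.04,0,-0.02],"turn": [0,0,0]},
    {"fingers": 0.0,"translation": [0.05,0,-0.05],"turn": [0,0,0]},
    {"fingers": 0.0,"translation": [0.05,0,-0.05],"turn": [0,0,0]},
  ],
)

```text
clock: 10.23
position: [0.5004, 0.1312, 0.1986]
tcp_rot: [-0.002, 0.389, -0.003, 0.921]
contact_force: [-1.1, -0.7, -1.6]
grip_width: 0.0002
```

```bash
python3 - <<'E'
from h import *
s=arm.get_state();print(s['clock'],s['position'],s['joint_pos'].round(3))
print(Ro.from_quat(s['tcp_rot']).as_matrix().round(3))
E
```

```text
10.2333 [0.50037346 0.13121816 0.19857791] [ 0.416 -0.743 -0.733  0.856 -0.292  0.306]
[[ 0.697  0.004  0.717]
 [-0.007  1.     0.001]
 [-0.717 -0.006  0.697]]
```

Emit:
play_rows(
  targets=[
    {"fingers": 0.0,"translation": [0.003,-0.002,-0.02],"turn": [0,0,0]},
    {"fingers": 0.0,"translation": [0.005,-0.004,-0.045],"turn": [0,0,0]},
    {"fingers": 0.0,"translation": [0.005,-0.004,-0.07],"turn": [0,0,0]},
    {"fingers": 0.0,"translation": [0.005,-0.004,-0.09],"turn": [0,0,0]},
    {"fingers": 0.0,"translation": [0.005,-0.004,-0.09],"turn": [0,0,0]},
  ],
)

```text
clock: 10.65
position: [0.5043, 0.1277, 0.1107]
tcp_rot: [-0.002, 0.388, -0.002, 0.922]
contact_force: [-0.7, 0.6, -0.5]
grip_width: 0.0001
```

```bash
python3 - <<'E'
from h import *
s=arm.get_state();print(s['clock'],s['position'],s['joint_pos'].round(3))
print(Ro.from_quat(s['tcp_rot']).as_matrix().round(3))
im,d,W,s,s2=wristworld(); cv2.imwrite('pics/w8.png',im[...,::-1])
cap('side','s8.png')
b=cv2.imread('pics/s8.png')[110:270,220:400]
cv2.imwrite('pics/s8c.png',cv2.resize(b,None,fx=4,fy=4,interpolation=cv2.INTER_CUBIC))
E
```

```text
10.65 [0.50431894 0.12769704 0.11071318] [ 0.401 -0.738 -0.901  0.677 -0.282  0.294]
[[ 0.699  0.003  0.715]
 [-0.006  1.     0.001]
 [-0.715 -0.005  0.699]]
```

View pics/w8.png

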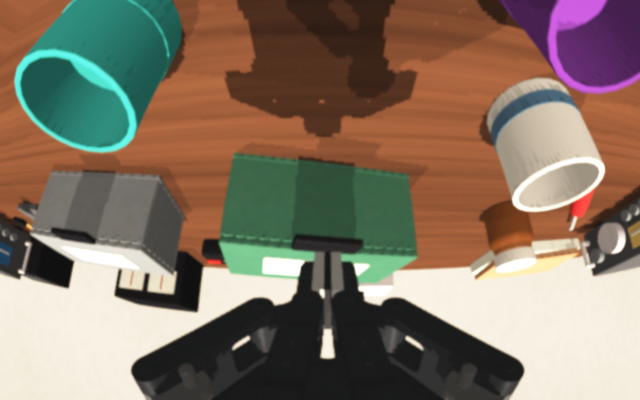

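View pics/s8c.png

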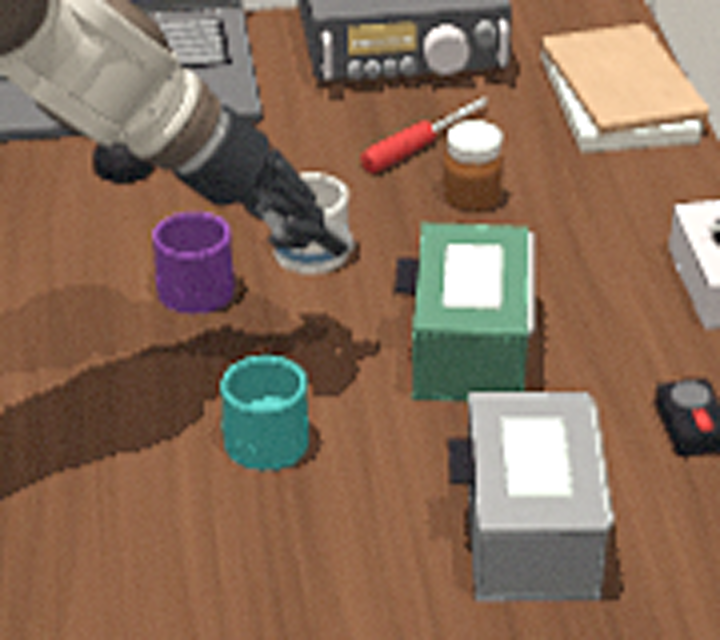

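The fingers (tip about (327,255)) line up with the lip (293–362, 243), and the wrist is well above everything. I'll go below lip height and then forward.

Emit:
play_rows(
  targets=[
    {"fingers": 0.0,"translation": [0,0,-0.02],"turn": [0,0,0]},
    {"fingers": 0.0,"translation": [0,0,-0.04],"turn": [0,0,0]},
    {"fingers": 0.0,"translation": [0,0,-0.055],"turn": [0,0,0]},
    {"fingers": 0.0,"translation": [0,0,-0.063],"turn": [0,0,0]},
    {"fingers": 0.0,"translation": [0,0,-0.063],"turn": [0,0,0]},
  ],
)

```text
clock: 11.17
position: [0.5058, 0.1285, 0.0508]
tcp_rot: [-0.001, 0.386, -0.002, 0.922]
contact_force: [-0.4, -0.5, 0.0]
grip_width: 0.0002
```

Emit:
play_rows(
  targets=[
    {"fingers": 0.0,"translation": [0.01,0,0],"turn": [0,0,0]},
    {"fingers": 0.0,"translation": [0.02,0,0],"turn": [0,0,0]},
    {"fingers": 0.0,"translation": [0.028,0,0],"turn": [0,0,0]},
    {"fingers": 0.0,"translation": [0.03,0,0],"turn": [0,0,0]},
    {"fingers": 0.0,"translation": [0.03,0,0],"turn": [0,0,0]},
  ],
)

```text
clock: 11.58
position: [0.5367, 0.1286, 0.0524]
tcp_rot: [-0.001, 0.385, -0.002, 0.923]
contact_force: [-0.9, 0.6, 0.0]
grip_width: 0.0002
```

```bash
python3 - <<'E'
from h import *
s=arm.get_state();print(s['clock'],s['position'],s['joint_pos'].round(3),s['contact_force'])
im,d,W,s,s2=wristworld(); cv2.imwrite('pics/w9.png',im[...,::-1])
cap('side','s9.png')
b=cv2.imread('pics/s9.png')[140:240,270:380]
cv2.imwrite('pics/s9c.png',cv2.resize(b,None,fx=5.5,fy=5.5,interpolation=cv2.INTER_CUBIC))
E
```

```text
11.5833 [0.53666492 0.12860016 0.05240159] [ 0.368 -0.597 -0.951  0.473 -0.26   0.269] [-0.85419444  0.63388392  0.04917964]
```

View pics/w9.png

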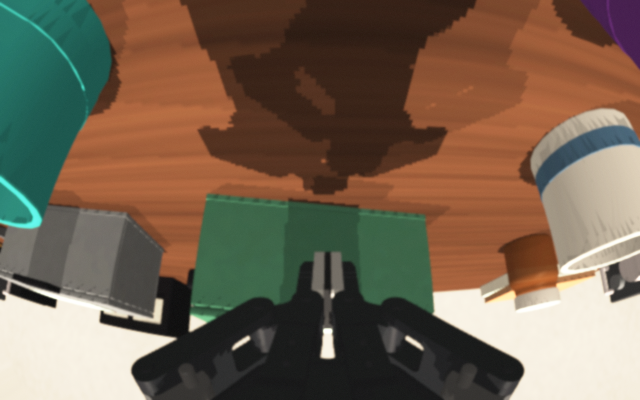

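View pics/s9c.png

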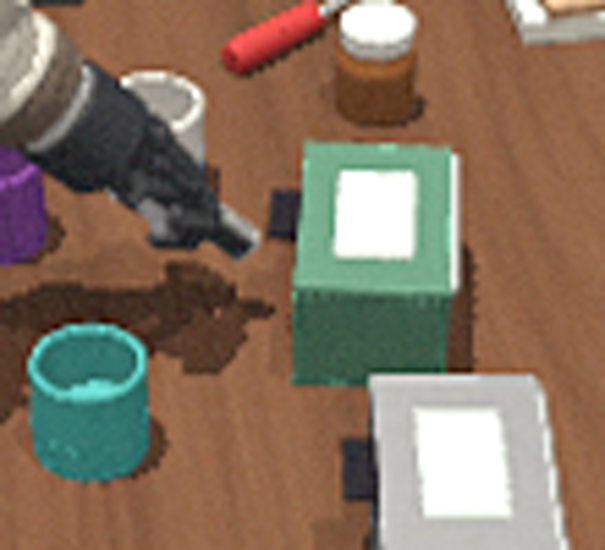

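Emit:
play_rows(
  targets=[
    {"fingers": 0.0,"translation": [0,0,-0.008],"turn": [0,0,0]},
    {"fingers": 0.0,"translation": [0.006,0,-0.008],"turn": [0,0,0]},
    {"fingers": 0.0,"translation": [0.012,0,-0.008],"turn": [0,0,0]},
    {"fingers": 0.0,"translation": [0.0165,0,-0.008],"turn": [0,0,0]},
    {"fingers": 0.0,"translation": [0.0165,0,-0.008],"turn": [0,0,0]},
  ],
)

```text
clock: 12.1
position: [0.5529, 0.1284, 0.0425]
tcp_rot: [-0.001, 0.386, -0.002, 0.922]
contact_force: [-0.2, 0.5, 1.0]
grip_width: -0.0003
```

```bash
python3 - <<'E'
from h import *
s=arm.get_state();print(s['clock'],s['position'],s['joint_pos'].round(3),s['contact_force'])
im,d,W,s,s2=wristworld(); cv2.imwrite('pics/w10.png',im[...,::-1])
cap('side','s10.png')
b=cv2.imread('pics/s10.png')[140:240,270:380]
cv2.imwrite('pics/s10c.png',cv2.resize(b,None,fx=5.5,fy=5.5,interpolation=cv2.INTER_CUBIC))
E
```

```text
12.1 [0.55293654 0.12840806 0.04247262] [ 0.352 -0.532 -0.935  0.422 -0.249  0.257] [-0.20331872  0.54222671  1.03070731]
```

View pics/w10.png

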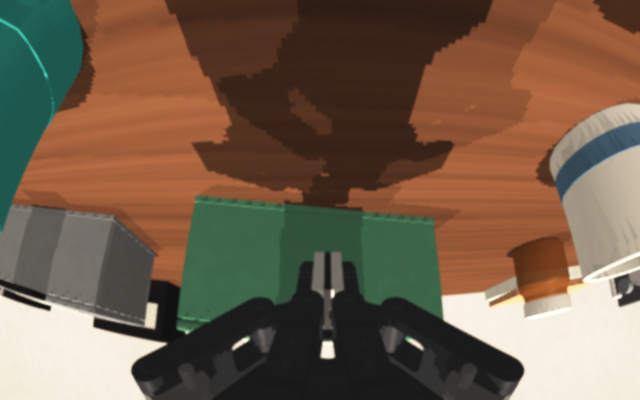

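View pics/s10c.png

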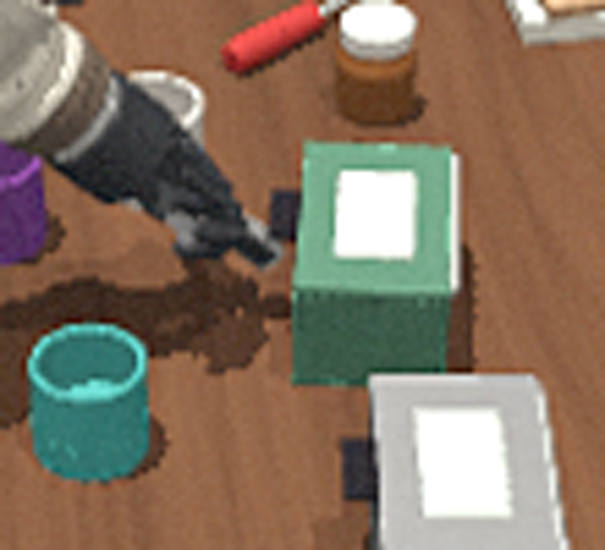

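No contact yet, with the tip under the lip (side crop: tip at (275,255), lip at (285,212)). Lifting.

Emit:
play_rows(
  targets=[
    {"fingers": 0.0,"translation": [0,0,0.008],"turn": [0,0,0]},
    {"fingers": 0.0,"translation": [0,0,0.016],"turn": [0,0,0]},
    {"fingers": 0.0,"translation": [0,0,0.024],"turn": [0,0,0]},
    {"fingers": 0.0,"translation": [0,0,0.032],"turn": [0,0,0]},
    {"fingers": 0.0,"translation": [0,0,0.04],"turn": [0,0,0]},
  ],
)

```text
clock: 12.62
position: [0.5522, 0.1285, 0.0838]
tcp_rot: [-0.001, 0.386, -0.002, 0.923]
contact_force: [0.7, 0.0, -0.0]
grip_width: -0.0001
```

```bash
python3 - <<'E'
from h import *
s=arm.get_state();print(s['clock'],s['position'],s['joint_pos'].round(3),s['contact_force'])
cap('side','s11.png')
b=cv2.imread('pics/s11.png')[140:240,270:380]
cv2.imwrite('pics/s11c.png',cv2.resize(b,None,fx=5.5,fy=5.5,interpolation=cv2.INTER_CUBIC))
E
```

```text
12.6167 [0.55220081 0.12850647 0.08375971] [ 0.353 -0.576 -0.878  0.524 -0.249  0.257] [ 0.72862516  0.04140739 -0.01337187]
```

View pics/s11c.png

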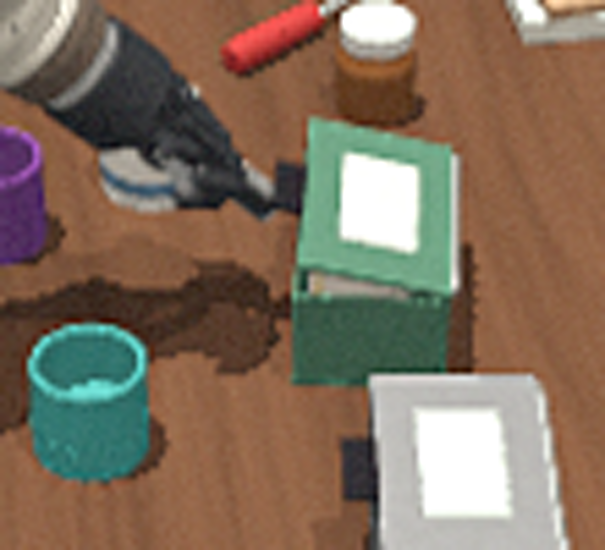

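The lid has started opening, with a gap visible at (360,285). I'll continue along the arc.

Emit:
play_rows(
  targets=[
    {"fingers": 0.0,"translation": [0.003,-0.001,0.013],"turn": [0,0,0]},
    {"fingers": 0.0,"translation": [0.0065,-0.0015,0.0235],"turn": [0,0,0]},
    {"fingers": 0.0,"translation": [0.011,-0.0025,0.034],"turn": [0,0,0]},
    {"fingers": 0.0,"translation": [0.017,-0.0035,0.0435],"turn": [0,0,0]},
    {"fingers": 0.0,"translation": [0.0235,-0.005,0.0525],"turn": [0,0,0]},
  ],
)

```text
clock: 13.08
position: [0.5763, 0.1234, 0.1362]
tcp_rot: [-0.001, 0.386, -0.002, 0.923]
contact_force: [-0.0, 0.9, 0.2]
grip_width: 0.0
```

```bash
python3 - <<'E'
from h import *
s=arm.get_state();print(s['clock'],s['position'],s['joint_pos'].round(3),s['contact_force'])
cap('side','s12.png')
b=cv2.imread('pics/s12.png')[140:240,270:380]
cv2.imwrite('pics/s12c.png',cv2.resize(b,None,fx=5.5,fy=5.5,interpolation=cv2.INTER_CUBIC))
E
```

```text
13.0833 [0.57632129 0.12342229 0.13615478] [ 0.32  -0.542 -0.757  0.605 -0.227  0.232] [-0.02674291  0.93075724  0.16025902]
```

View pics/s12c.png

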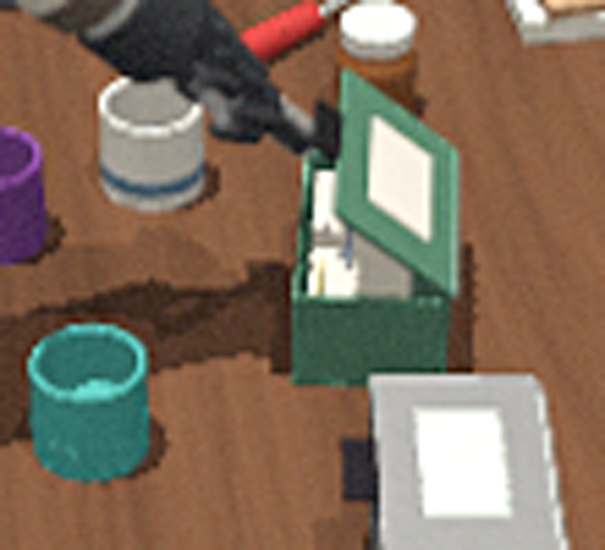

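The lid is at about 40°, the box hasn't moved, and forces are near zero. Continuing.

Emit:
play_rows(
  targets=[
    {"fingers": 0.0,"translation": [0.009,-0.002,0.0095],"turn": [0,0,0]},
    {"fingers": 0.0,"translation": [0.019,-0.004,0.018],"turn": [0,0,0]},
    {"fingers": 0.0,"translation": [0.0295,-0.0065,0.025],"turn": [0,0,0]},
    {"fingers": 0.0,"translation": [0.041,-0.009,0.0305],"turn": [0,0,0]},
    {"fingers": 0.0,"translation": [0.0535,-0.0115,0.035],"turn": [0,0,0]},
  ],
)

```text
clock: 13.55
position: [0.6299, 0.1117, 0.1703]
tcp_rot: [-0.001, 0.386, -0.002, 0.922]
contact_force: [-0.5, 0.5, -0.1]
grip_width: -0.0
```

```bash
python3 - <<'E'
from h import *
s=arm.get_state();print(s['clock'],s['position'],s['joint_pos'].round(3),s['contact_force'])
cap('side','s13.png')
b=cv2.imread('pics/s13.png')[130:240,270:400]
cv2.imwrite('pics/s13c.png',cv2.resize(b,None,fx=5,fy=5,interpolation=cv2.INTER_CUBIC))
E
```

```text
13.55 [0.6299479  0.11167719 0.1703157 ] [ 0.257 -0.419 -0.615  0.614 -0.184  0.185] [-0.52005684  0.48015821 -0.14874429]
```

View pics/s13c.png

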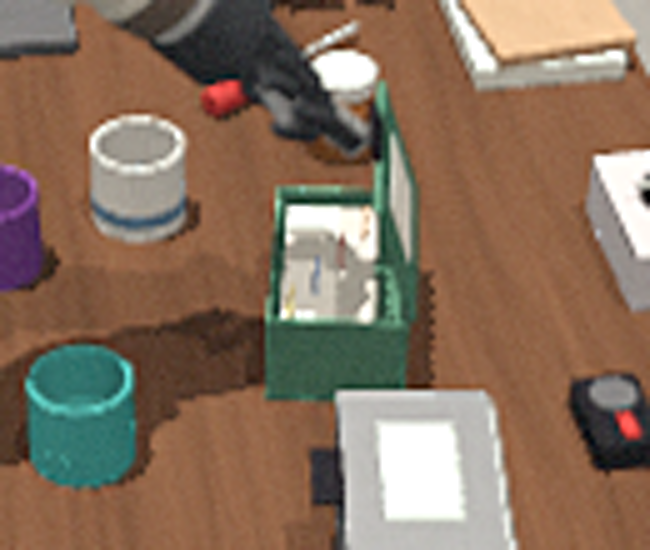

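The lid is at roughly 75°, and the finger is on its underside near the lip at about (370,140). Now pushing past the balance point.

Emit:
play_rows(
  targets=[
    {"fingers": 0.0,"translation": [0.0125,-0.0025,0.0025],"turn": [0,0,0]},
    {"fingers": 0.0,"translation": [0.0255,-0.0055,0.0035],"turn": [0,0,0]},
    {"fingers": 0.0,"translation": [0.0385,-0.008,0.003],"turn": [0,0,0]},
    {"fingers": 0.0,"translation": [0.051,-0.011,0.002],"turn": [0,0,0]},
    {"fingers": 0.0,"translation": [0.056,-0.012,0.002],"turn": [0,0,0]},
  ],
)

```text
clock: 14.02
position: [0.6859, 0.0994, 0.171]
tcp_rot: [-0.001, 0.387, -0.002, 0.922]
contact_force: [0.6, -0.5, -0.0]
grip_width: 0.0001
```

```bash
python3 - <<'E'
from h import *
s=arm.get_state();print(s['clock'],s['position'],s['joint_pos'].round(3),s['contact_force'])
cap('side','s14.png')
b=cv2.imread('pics/s14.png')[130:240,270:400]
cv2.imwrite('pics/s14c.png',cv2.resize(b,None,fx=5,fy=5,interpolation=cv2.INTER_CUBIC))
E
```

```text
14.0167 [0.68594908 0.09942146 0.17103394] [ 0.205 -0.281 -0.515  0.571 -0.148  0.147] [ 0.61315148 -0.46808192 -0.02385548]
```

View pics/s14c.png

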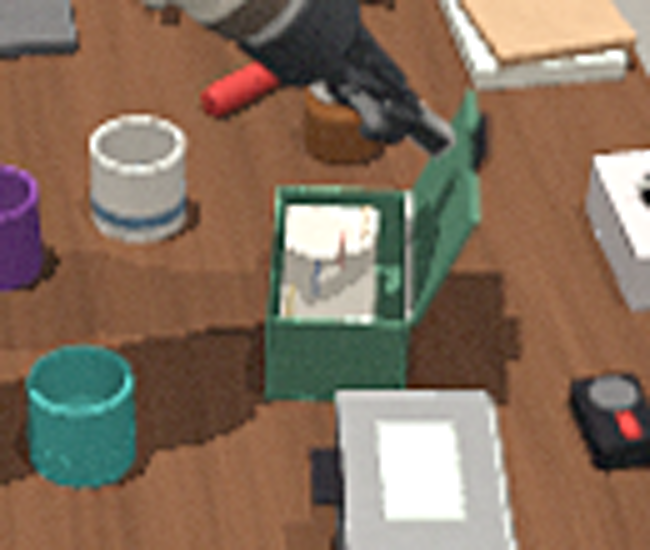

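The lid has fallen back onto its stop, clear of the finger. I'll retract back and up, then check.

Emit:
play_rows(
  targets=[
    {"fingers": 0.0,"translation": [-0.02,0.004,0.005],"turn": [0,0,0]},
    {"fingers": 0.0,"translation": [-0.045,0.008,0.015],"turn": [0,0,0]},
    {"fingers": 0.0,"translation": [-0.07,0.008,0.035],"turn": [0,0,0]},
    {"fingers": 0.0,"translation": [-0.1,0.008,0.055],"turn": [0,0,0]},
    {"fingers": 0.0,"translation": [-0.125,0.008,0.075],"turn": [0,0,0]},
  ],
)

```text
clock: 14.48
position: [0.5578, 0.1078, 0.2467]
tcp_rot: [-0.001, 0.387, -0.002, 0.922]
contact_force: [-0.2, 1.1, 0.4]
grip_width: 0.0003
```

Emit:
play_rows(
  targets=[
    {"fingers": 0.0,"translation": [0,-0.03,0.015],"turn": [0,0,0]},
    {"fingers": 0.0,"translation": [0,-0.06,0.03],"turn": [0,0,0]},
    {"fingers": 0.0,"translation": [0,-0.09,0.045],"turn": [0,0,0]},
    {"fingers": 0.0,"translation": [0,-0.12,0.06],"turn": [0,0,0]},
    {"fingers": 0.0,"translation": [0,-0.12,0.06],"turn": [0,0,0]},
  ],
)

```text
clock: 14.9
position: [0.56, -0.0162, 0.3111]
tcp_rot: [-0.001, 0.384, -0.004, 0.923]
contact_force: [0.2, 0.7, 0.4]
grip_width: 0.0003
```

```bash
python3 - <<'E'
from h import *
s=arm.get_state();print(s['clock'],s['position'],s['joint_pos'].round(3),s['contact_force'])
yaw=np.radians(-12); ex=np.array([np.cos(yaw),np.sin(yaw)]); ey=np.array([-ex[1],ex[0]]); c0=np.array([.6186,.1132])
for n in ['side','top']:
    im,d=cap(n,n+'15.png'); W,ok=world(n,d)
    r=np.hypot(W[...,0]-.488,W[...,1]-.281); m=ok&(r<.05)&(W[...,2]>.06)&(W[...,2]<.075)
    if m.sum()>20: 
        q=fit(W[m]); print(n,'cup',m.sum(),q,'box frame',(q[:2]-c0)@ex,(q[:2]-c0)@ey)
    # lid plane
    X=(W[...,:2]-c0)@ex; Y=(W[...,:2]-c0)@ey
    m=ok&(X>.04)&(X<.15)&(abs(Y)<.075)&(W[...,2]>.09)&(W[...,2]<.22)
    if m.sum()>20:
        a=np.polyfit(W[m][:,2],X[m],1); print(n,'lid',m.sum(),'angle',np.pi/2+np.arctan(a[0]))
    m=ok&(W[...,2]>.078)&(W[...,2]<.09)&(W[...,0]>.54)&(W[...,0]<.7)&(W[...,1]>-.25)&(W[...,1]<-.02)
    print('grey',cv2.minAreaRect(W[m][:,:2].astype(np.float32)*1000),W[m][:,2].mean())
    for l in ['mouse','mic','key','screwdriver','jar']:
        for o in arm.outline_of(l,n)[:1]: print(l,round(o['score'],2),np.median(W[o['region']&ok],0).round(3))
a=np.vstack([cv2.resize(cv2.imread('pics/top15.png')[100:320,120:480],None,fx=1.6,fy=1.6),])
cv2.imwrite('pics/t15c.png',cv2.resize(cv2.imread('pics/top15.png')[100:320,120:480],None,fx=2.2,fy=2.2,interpolation=cv2.INTER_CUBIC))
b=cv2.imread('pics/side15.png')[120:320,220:460]
cv2.imwrite('pics/s15c.png',cv2.resize(b,None,fx=3,fy=3,interpolation=cv2.INTER_CUBIC))
# front-edge compare green box: front wall points
for f in ['top0']:
    pass
E
```

```text
14.9 [ 0.5600024  -0.01624259  0.3110981 ] [-0.038 -0.635 -0.477  0.946  0.019 -0.025] [0.1560663  0.66215341 0.37478928]
side cup 99 [0.48833131 0.28059825 0.0342655 ] box frame -0.16222605899473042 0.13665581573510843
side lid 352 angle 2.0092535331289794
grey ((614.574951171875, -131.8385467529297), (166.6116943359375, 124.58831024169922), 82.44656372070312) 0.08307114719477333
mouse 0.57 [0.309 0.441 0.026]
mic 0.69 [0.686 0.087 0.128]
key 0.83 [ 0.687 -0.381  0.015]
jar 0.73 [0.659 0.334 0.052]
top cup 142 [0.48749431 0.28169735 0.03377976] box frame -0.1632732858535988 0.13755687665697294
top lid 1338 angle 2.0070783779418444
grey ((613.9085693359375, -130.49896240234375), (160.08865356445312, 125.0174331665039), 82.18852996826172) 0.0827501574498927
mouse 0.73 [0.311 0.451 0.031]
mic 0.76 [ 0.784 -0.026  0.028]
key 0.95 [ 0.682 -0.37   0.014]
screwdriver 0.57 [0.604 0.438 0.022]
jar 0.71 [0.656 0.345 0.073]
```

View pics/t15c.png

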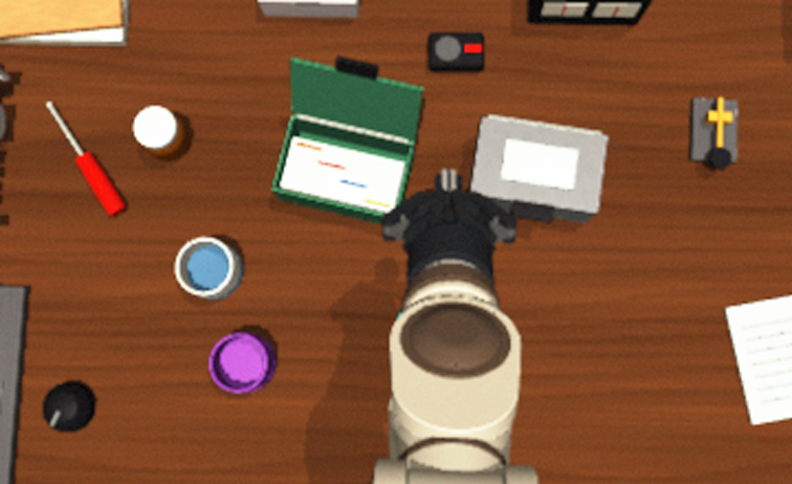

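View pics/s15c.png

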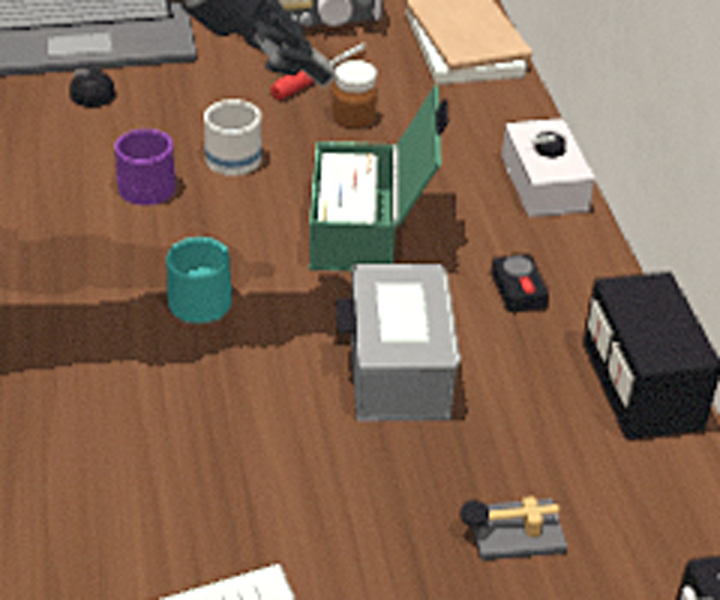

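In both views the lid lies back (2.01 rad by plane fit) and the cup is clear and upright. The boxes and bystanders are where they were, and the arm is in free air, so I'll hand in.

```bash
python3 -c "
from rig import arm
print(arm.sign_off())"
```

```text
the job is handed in; nothing more can be done
None
```

The cup has been slid clear of both boxes, the green lid is open on its stop, and the job is handed in. The arm's clock read about 15 s of the 61 s allowed.

- **Cup:** I put the open fingers either side of the white cup, narrowed them to 78 mm without gripping, and slid it about 15 cm to the left. It stands upright at about (0.488, 0.281), which is 137 mm to the side of the green box's centre line (108 mm needed). It is about 0.4 m to the side of the grey box.
- **Lid:** I lifted the green lid by its lip with the closed fingers, pitched 45°, and pushed it over the balance point. Wrist force readings stayed at about 2 N or less. Plane fits from both the top and side cameras put it at 2.01 rad, against its stop.
- **Boxes and bystanders:** The grey box is shut and where it started, within about 1 mm by the top camera. I checked the green box only by eye, and its corners line up with the first picture. The mouse, mic, key, screwdriver and jar are within a few mm of their first readings in the top view.
- **Disagreements:** The side camera's network reported the mic at (0.686, 0.087, 0.128), which is the open lid, so I discarded it. The top camera and the picture show the mic unmoved. The side camera's network did not report the screwdriver at the end; its top-view position is unchanged.

At hand-in the arm was clear of everything, with the tool at z = 0.31 m.

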